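# Put the slicer's blade insert away in the drawer

### The arm

A 6-joint arm with a two-finger parallel gripper is mounted at the origin on a cart in front of the work surface, level with it; the furniture and walls round the work are solid. World frame = base frame: x ahead of the robot, y to its left, z up, the work surface at z = 0. Lengths are in m, angles in rad, forces in N, time in s.
With the tool pointing down it reaches from about 0.3 to 0.775 m from the base axis. Payload 14.6 kg.
Tool frame: the origin (TCP) lies at the very end of the fingers, on their centre line; the grasp point (between the pads) lies 19 mm behind it; z points along the fingers, y is the line along which they close (so a half turn about z gives the same grasp; the last joint's range is limited). The gripper opens to 94 mm and grips with 3 to 60 N. Pads are 16 mm wide; open, the fingers measure 119 mm over their backs; the gripper's body (75 mm by 177 mm) begins 78 mm behind the grasp point.
Start: joints at [1.187, 0.3, 1.521, -0, 1.321, -0.067], TCP at [0.171, 0.523, 0.205] pointing down, gripper open.
Joint ranges: [-3.03, 3.03], [-0.79, 2.21], [0.23, 2.52], [-1.04, 4.18], [0, 3.07], [-2.55, 2.55]. Speed limits (rad/s): [2.22, 2.22, 2.57, 3.14, 3.14, 3.14].

### API

Orientations are given as [roll, pitch, yaw] about the fixed x, y, z axes, in that order (R = Rz(yaw) Ry(pitch) Rx(roll)).
In Python, from station import status, vision, order, silhouettes gives the robot as it stands. The module is installed in compiled form; this text tells all that it offers.
- The arm moves only by the shell command python3 -m pendant 'ROWS' [FORCE]. ROWS is JSON, one flat list of numbers, 7 for each row, row after row: the shift along the tool's x, y, z in units of 500 mm (1.0 is 500 mm), then the turn, a rotation vector about the tool's x, y, z in units of 90 degrees (1.0 is 90 degrees), then the opening, from -1 (shut) to 1 (fully open). A call has 1 to 12 rows; each row is the pose to reach, as a shift and turn from the pose commanded when the call began, along the tool's axes at that moment; what a row does not reach only later rows make up. A row lasts 1/10 s, in which the tool goes at most 50 mm and 8.59 degrees, less where a joint would pass 70% of its speed; a pose out of reach is approached as far as the arm can. A call with a number of a shift or a turn outside -1 to 1 is refused whole. A call with a gripper value outside its range is refused whole. The fingers move at their own pace and stop on an object; FORCE is the grip in N (left out, the last holds). Time passes only in rows, so rows that repeat a pose let the fingers close. It gives the time, the measured TCP pose, the force, the opening and the grip force at its end, in the units of the state.
- status.get_obs(): the state, without advancing time (a new reading comes with each control period).
- vision.camera(name): name is "side" or "top"; returns a dict with "pixels" (420x560x3 uint8, red, green, blue), "K" (3x3 intrinsics, pixels), "R" (3x3) and "t" (3): a world point X has camera coordinates R X + t. Camera axes: x right, y down, z forward; pixel columns grow to the right and rows downward; lengths in m; the calibration is good to about 2 mm. A picture is of the moment at which its call begins. There is no depth.
- order.hand_in(): hands the job in; it is judged then, once.
Trained networks look in a picture, given as the dict that the camera call returned (one of the last four; its "shot" number tells which), for a name from the list of things; names that differ only in an ending like _2 or _b are one class to them, and where a whole thing is asked for, a point or a joint stands for the part that bears it (a point fixed in the world has none). Each returns a list of dicts, best first, with "score" (0 to 1); they miss things now and then, are a little off and sometimes report something else, mostly with a low value. They report only what shows in the picture. A call takes as long as a camera call. They do not tell look-alikes from the thing itself.
- silhouettes(target, picture): "region" (420x560 bool, what is visible of it) and "extent" ([left, top, right, bottom] in pixels, round what is visible of it).
The state is a dict: "time_s": time; "qpos": joint angles; "joint_vel": joint speeds; "tau": joint torques, N m; "ee_pos": TCP position; "eef_rot": TCP orientation; "force": force on the tool from outside, world axes, zero at the start; "moment": the same for the moment, N m; "grip_width": finger opening in m; "grip_force": force on a finger pad.
Only numpy, scipy, OpenCV 4.12 (cv2) and the standard library are available. Lean on these libraries where they do the work, as an engineer would, in place of code of your own. Each camera call takes 0.05 s, during which the arm holds its last target. There are 200 camera calls.

### The job

The slicing is done, so put the blade away where nobody can cut themselves: slide the orange blade insert along the slicer's slot to the open end, lift it out there, and lower it (do not drop it) so that it lies flat, tab up, in the empty wide bay of the open drawer. Then push the drawer fully shut, leaving the spice jar, salt shaker, garlic and cup where they stand.

Things in the scene. Friction and masses are not known exactly. Their poses are not given: they have to be found in the camera images.
- slicer: White slicing frame on a clear catch container, 112 mm wide, about 300 mm long, bow handle towards the robot; fixed, left or right of the drawer box. Origin: worktop level, centre line, rear end; x along the slot, open end towards -x, z up. The insert slides flat on ledges at z = 66 mm between walls 83.6 mm apart (tops z = 73.5 mm), a rear bar (face x = 1 mm) and a front bar (face x = -210 mm).
- lips_end (a point): Fixed to the slicer, axes as its: midway between the front ends of two grey lips, level with their top (76.5 mm above the worktop; x = -103 mm in the slicer's frame). From here back to the rear bar the lips, 3 mm thick and 68 mm apart, cover both long edges of the slot, so the insert cannot be lifted there; in front of here the slot is open above.
- open_end (a point): Fixed to the slicer, axes as its: where the insert's origin lies when it has reached the slot's open end, on the ledges, x = -157 mm in the slicer's frame. It is clear of the lips beyond x = -148 mm and meets the front bar (5.5 mm high above the ledges) at x = -165 mm.
- insert: Orange blade insert, loose, 50 to 100 g: plate 90 (x) by 80 (y) by 5 mm with a steel blade, and in the middle of its top an upright tab 10 mm thick (x), 40 mm long (y), from 5 to 27 mm above the origin, to push or grip. Origin: centre of its underside, z up. It starts under the lips, at x = -75 to -47 mm in the slicer's frame, aligned with it, and slides easily (under 2 N).
- drawer_box: Light wooden drawer box 205 mm deep (x), 206 wide (y), 80 high, fixed, with one drawer that opens towards its -x side (the robot's side). Origin: centre of its underside at worktop level, z up. The body, which roofs the drawer, begins at x = -103 mm. A spice jar and a salt shaker stand on its top, in its rear half.
- drawer (a joint): How far the drawer is open, m: 0 is fully shut (front against the box), largest 0.175; it starts 0.135 to 0.16 open. It takes about 2 N to move, stays where it is left, and has no latch.
- bay (a point): Centre of the floor of the drawer's empty wide bay, 17 mm above the worktop; moves with the drawer, axes as the box. The bay is 180 mm long (x), 110 wide (y); walls 30 to 34 mm high, drawer front (-x end) 51 mm high, above the floor. With the drawer open by q, the box roofs over the bay beyond x = q - 90 mm from here. Beside it at -y is a narrow tray with a teaspoon and a clothes peg.
- knob (a point): Centre of the outer face of the round steel knob on the drawer front, 42 mm above the worktop; moves with the drawer, axes as the box. The knob is 24 mm across; its face stands 22 mm in front of the wooden front, which is 202 mm wide and spans 8 to 68 mm above the worktop.
- spice_yellow: Spice jar with a yellow lid, 45 mm across, 100 mm high, loose on top of the drawer box; origin at the centre of its base.
- salt_shaker: Glass salt shaker with a grey top, 44 mm across, 90 mm high, loose on top of the drawer box; origin at the centre of its base.
- garlic_big: Garlic bulb, 60 mm, loose on the worktop at the left; origin at its base.
- garlic_small: Smaller garlic bulb, 50 mm, loose on the worktop at the left; origin at its base.
- cup: White cup with a handle, greenish inside, 60 mm across, 50 mm high, loose on the worktop at the right; origin at its base.
There are look-alikes about, which are no part of the job. Several things have the shape of the insert; the one meant has the colours described above.

How it is judged:
On the way, in this order (a step that is already met when the one before it is completed fails the run):
1. the insert has been slid along the slot, clear of the lips, to the open end (x of insert in the frame of slicer between -0.17 and -0.144 m and z of insert in the frame of slicer below 0.086 m), for 0.05 s.
2. the insert lies flat in the wide bay of the drawer (x of insert in the frame of bay between -0.053 and 0.053 m and y of insert in the frame of bay between -0.022 and 0.022 m and z of insert in the frame of bay between -0.004 and 0.006 m and angle between insert's own z axis and vertical below 0.1 rad), for 0.2 s.
At the end, for the whole second after the job is handed in: The insert lies at rest flat on the floor of the drawer's wide bay, tab up (within 0.1 rad, its underside within 6 mm of the floor, its centre within 53 mm along and 22 mm across of the bay's centre), and the drawer is shut to within 5 mm (all of step 2 and value of joint drawer below 0.005 m and linear speed of insert below 0.02 m/s); the robot touches nothing.
It fails at once if the insert falls: it moves faster than 0.9 m/s (a drop of 4 cm) while the fingers do not hold it (linear speed of insert above 0.9 m/s and contact force between the fingers and insert below 0.1 N).
It fails at once if the spice jar or the salt shaker is moved by more than 3 cm or tipped over (distance of any of spice_yellow, salt_shaker from where it was at the start of the episode above 0.03 m or angle between any of spice_yellow, salt_shaker's own z axis and vertical above 0.6 rad).
It fails at once if a garlic bulb or the cup is moved by more than 3 cm or tipped over (distance of any of garlic_big, garlic_small, cup from where it was at the start of the episode above 0.03 m or angle between any of garlic_big, garlic_small, cup's own z axis and vertical above 0.6 rad).
It also fails if it takes over 61 s, if anything falls off the work surface, if the arm or the gripper's body presses on something with over 40 N, if the wrist force passes 120 N, or if a joint passes its speed limit or range.

## Working session

There is one attempt and no reset: what is moved stays moved. The work goes in short steps, Python scripts to look and compute and a shell command to move; the robot and the scene stay as the last step left them, time stands still between calls to the robot, and variables do not carry over. Pictures are saved under pics/ and viewed, at most 12 in all, crops included, and the job is handed in when it is done.

```bash
mkdir -p pics
cat > h.py <<'E'
import numpy as np, cv2
from station import status, vision, order, silhouettes
def save(n,p,crop=None,s=1):
    im=p["pixels"]
    if crop: im=im[crop[1]:crop[3],crop[0]:crop[2]]
    im=cv2.resize(im,None,fx=s,fy=s,interpolation=cv2.INTER_CUBIC)
    cv2.imwrite(f"pics/{n}.png",im[:,:,::-1])
def ray(p,u,v,z):
    R,t,K=map(np.array,(p["R"],p["t"],p["K"])); c=-R.T@t
    d=R.T@np.linalg.inv(K)@np.array([u,v,1.]); return c+d*(z-c[2])/d[2]
def proj(p,X):
    q=p["K"]@(np.array(p["R"])@np.array(X)+p["t"]); return q[:2]/q[2]
E
python3 - <<'E'
from h import *
o=status.get_obs(); print({k:np.round(v,3) for k,v in o.items()})
for c in("top","side"):
    p=vision.camera(c); save(c+"0",p,s=1.4)
    print(c,-np.array(p["R"]).T@p["t"])
    for n in["slicer","insert","drawer_box","drawer","bay","knob","spice_yellow","salt_shaker","garlic_big","cup"]:
        print(n,[(round(float(d["score"]),2),[int(x) for x in d["extent"]]) for d in silhouettes(n,p)[:5]])
E
```

```text
{'time_s': np.float64(0.0), 'qpos': array([ 1.187,  0.3  ,  1.522,  0.   ,  1.321, -0.067]), 'joint_vel': array([ 0.002,  0.001,  0.001,  0.   , -0.   ,  0.001]), 'tau': array([ 2.0000e-03, -5.3180e+01, -3.5274e+01,  7.1000e-02,  2.4000e-02,
       -0.0000e+00]), 'ee_pos': array([0.171, 0.522, 0.205]), 'eef_rot': array([-3.14 , -0.   ,  2.825]), 'force': array([-0.405,  0.169, -0.592]), 'moment': array([-0.002, -0.009,  0.057]), 'grip_force': np.float64(0.0), 'grip_width': np.float64(0.094)}
top [0.52710853 0.01170549 1.22635034]
slicer [(0.94, [314, 169, 353, 267])]
insert [(0.96, [270, 248, 308, 282]), (0.8, [321, 179, 346, 210])]
drawer_box [(0.85, [167, 134, 256, 261])]
drawer [(0.6, [189, 204, 255, 262]), (0.23, [421, 240, 448, 261])]
bay [(0.94, [189, 207, 255, 263])]
knob [(0.77, [189, 203, 254, 261]), (0.47, [192, 152, 210, 170])]
spice_yellow [(0.76, [215, 141, 237, 161])]
salt_shaker [(0.77, [191, 150, 207, 169])]
garlic_big [(0.83, [115, 211, 134, 228])]
cup [(0.85, [424, 239, 448, 259])]
side [ 0.6892615  -0.70081572  1.341196  ]
slicer [(0.68, [224, 242, 309, 284])]
insert [(0.79, [218, 216, 245, 242]), (0.62, [270, 251, 303, 271])]
drawer_box [(0.78, [249, 148, 347, 202])]
drawer [(0.93, [246, 149, 293, 204])]
bay [(0.75, [248, 152, 290, 199])]
knob [(0.82, [245, 153, 294, 202])]
spice_yellow [(0.81, [325, 163, 342, 187])]
salt_shaker [(0.63, [321, 147, 332, 168])]
garlic_big [(0.36, [250, 146, 348, 203]), (0.36, [206, 342, 235, 368])]
cup [(0.95, [208, 342, 232, 365]), (0.18, [243, 153, 293, 200])]
```

View pics/top0.png

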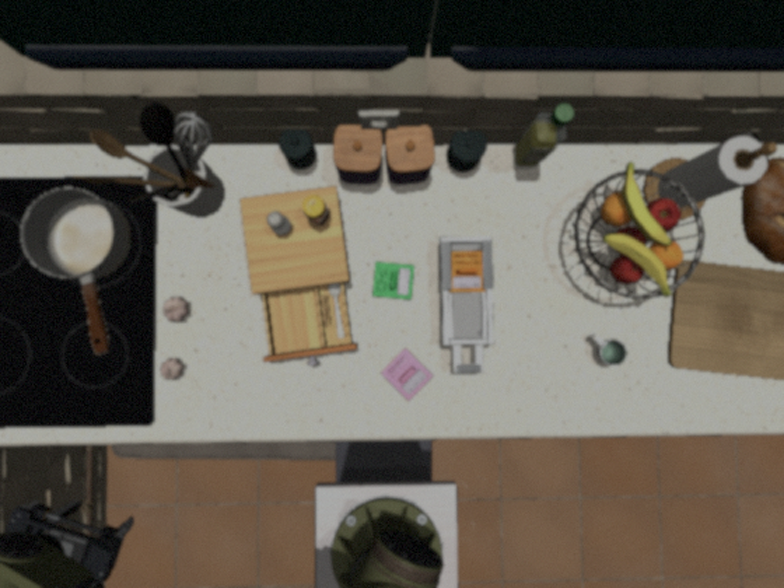

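Run:
```python
from h import *
p=vision.camera("top"); save("crop1",p,(160,125,370,285),3.8)
```

```text
(no output)
```

View pics/crop1.png

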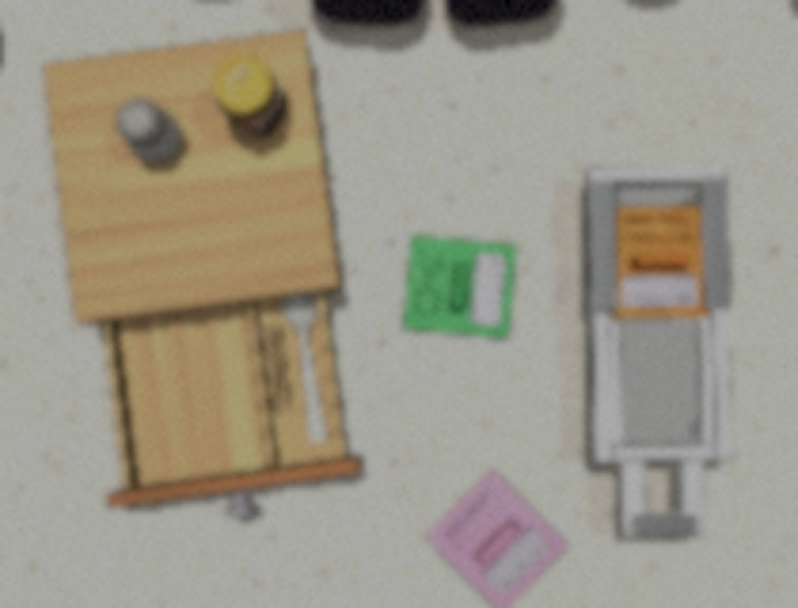

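The top view shows three insert-shaped things: green at (281,200), pink at (290,265), and orange at (334,194) inside the slicer. The orange one fits, because it is orange and lies under the lips, and the enlarged crop confirms it. The drawer box is at about (211,172), with the wide bay at about (210,228) and the knob at (224,258).

Run:
```python
from h import *
p=vision.camera("top")
W=lambda cu,cv,z: ray(p,160+cu/3.8-.37,125+cv/3.8-.37,z)
for n,z,pts in [("boxtop",.08,[(45,65),(303,32),(342,287),(80,322)]),("slicer rear corners",.0765,[(586,170),(728,173)]),
  ("lip ends inner",.0765,[(613,314),(706,311)]),("slicer front",.0735,[(589,465),(717,465)]),
  ("drawer front top outer",.068,[(110,505),(362,473)]),("bay floor corners front",.017,[(134,485),(270,468)]),("knob face",.042,[(242,515)]),("tab top",.093,[(630,258),(682,258)])]:
    w=np.array([W(a,b,z) for a,b in pts]); print(n,np.round(w,4).tolist())
    if len(w)>1: d=w[1]-w[0]; print("   len %.4f dir %.3f"%(np.linalg.norm(d),np.arctan2(d[0],-d[1])), np.round(w.mean(0),4))
# fine: edges of mask
from scipy.optimize import least_squares
def rect(mask,z):
    m=max(cv2.findContours(mask.astype(np.uint8),cv2.RETR_EXTERNAL,cv2.CHAIN_APPROX_NONE)[0],key=cv2.contourArea).reshape(-1,2)
    w=np.array([ray(p,u,v,z)[:2]*1000 for u,v in m],np.float32); return cv2.minAreaRect(w),cv2.contourArea(m)
hsv=cv2.cvtColor(p["pixels"],cv2.COLOR_RGB2HSV)
om=(cv2.inRange(hsv,(5,120,90),(20,255,255))>0); sub=np.zeros_like(om); sub[170:215,315:352]=1
print("insert colour",rect(om&sub,.071))
for n,z in(("slicer",.0765),("insert",.071),("drawer",.068)):
    for d in silhouettes(n,p)[:2]: print(n,rect(d["region"],z))
q=vision.camera("side"); save("side1",q,(190,130,360,290),4.6)
```

```text
boxtop [[0.7834, 0.3074, 0.08], [0.8095, 0.1036, 0.08], [0.6059, 0.0734, 0.08], [0.5796, 0.2788, 0.08]]
   len 0.2055 dir 0.127 [0.6946 0.1908 0.08  ]
slicer rear corners [[0.6986, -0.1214, 0.0765], [0.6957, -0.2353, 0.0765]]
   len 0.1140 dir -0.025 [ 0.6972 -0.1783  0.0765]
lip ends inner [[0.5833, -0.1415, 0.0765], [0.5852, -0.2158, 0.0765]]
   len 0.0744 dir 0.026 [ 0.5842 -0.1786  0.0765]
slicer front [[0.4637, -0.1212, 0.0735], [0.4628, -0.2232, 0.0735]]
   len 0.1020 dir -0.009 [ 0.4632 -0.1722  0.0735]
drawer front top outer [[0.4355, 0.2574, 0.068], [0.4588, 0.0588, 0.068]]
   len 0.2000 dir 0.117 [0.4471 0.1581 0.068 ]
bay floor corners front [[0.4477, 0.2486, 0.017], [0.4606, 0.1368, 0.017]]
   len 0.1125 dir 0.115 [0.4541 0.1927 0.017 ]
knob face [[0.4243, 0.1568, 0.042]]
tab top [[0.6264, -0.1532, 0.093], [0.6262, -0.1943, 0.093]]
   len 0.0410 dir -0.006 [ 0.6263 -0.1738  0.093 ]
insert colour (((642.11865234375, -179.86865234375), (61.61442184448242, 48.96467590332031), 89.66840362548828), 310.0)
slicer (((553.1744384765625, -178.9993896484375), (295.02825927734375, 115.71398162841797), 1.1370320320129395), 3222.5)
insert (((604.8939208984375, -18.83922576904297), (87.43525695800781, 81.2632064819336), 85.04788208007812), 701.0)
insert (((622.485107421875, -182.55030822753906), (73.2315444946289, 88.62080383300781), 89.23574829101562), 603.5)
drawer (((507.95208740234375, 164.3412628173828), (168.87025451660156, 200.0593719482422), 7.275221347808838), 2667.5)
```

View pics/side1.png

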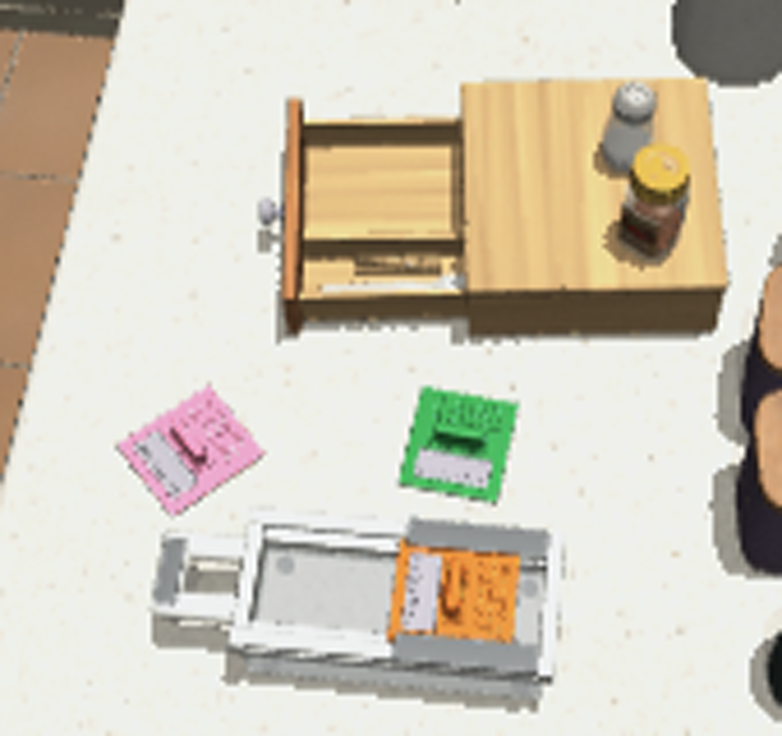

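The side view agrees: the orange insert lies under the grey lips and the bay is empty. I'll do one two-camera refinement, then move.

```bash
cat > fit.py <<'E'
from h import *
from scipy.optimize import minimize
S=8
def T(x,y,yaw,P):
    c,s=np.cos(yaw),np.sin(yaw); P=np.array(P,float); return np.c_[x+c*P[:,0]-s*P[:,1],y+s*P[:,0]+c*P[:,1],P[:,2]]
def box(x0,x1,y0,y1,z0,z1): return [(a,b,c) for a in(x0,x1) for b in(y0,y1) for c in(z0,z1)]
def hullmask(p,W,o,sz):
    uv=np.array([proj(p,w) for w in W]); h=cv2.convexHull(((uv-o+.5)*S).astype(np.float32)).astype(np.int32)
    m=np.zeros((sz[1]*S,sz[0]*S),np.uint8); cv2.fillConvexPoly(m,h,1); return m
def orange(p,o,sz):
    hsv=cv2.cvtColor(p["pixels"],cv2.COLOR_RGB2HSV)[o[1]:o[1]+sz[1],o[0]:o[0]+sz[0]]
    hsv=cv2.resize(hsv,None,fx=S,fy=S,interpolation=cv2.INTER_LINEAR)
    m=cv2.inRange(hsv,(4,100,70),(22,255,255))
    m=cv2.morphologyEx(m,cv2.MORPH_OPEN,np.ones((9,9))); 
    n,l,st,_=cv2.connectedComponentsWithStats(m)
    m=np.isin(l,[i for i in range(1,n) if st[i,4]>60*4])
    h=cv2.convexHull(np.argwhere(m)[:,::-1].astype(np.int32)); r=np.zeros(m.shape,np.uint8); cv2.fillConvexPoly(r,h,1); return r
E
python3 - <<'E'
from fit import *
P=[(vision.camera("top"),np.array([312,165]),(45,55)),(vision.camera("side"),np.array([268,240]),(45,40))]
O=[orange(p,o,s) for p,o,s in P]
def models(v):
    x,y,yaw=v; r=[]
    for p,o,s in P:
        pl=hullmask(p,T(x,y,yaw,box(-.045,.045,-.04,.04,.066,.071)),o,s)
        for k in(-1,1):
            pl&=1-hullmask(p,T(x,y,yaw,box(-.036,.06,min(k*.034,k*.056),max(k*.034,k*.056),.0735,.0765)),o,s)
        pl|=hullmask(p,T(x,y,yaw,box(-.005,.005,-.02,.02,.071,.093)),o,s); r.append(pl)
    return r
cost=lambda v: sum((a!=b).sum()/b.sum() for a,b in zip(models(v),O))
b=min((minimize(cost,[.622,-.18,w],method="Nelder-Mead",options=dict(initial_simplex=[[.622,-.18,w],[.63,-.18,w],[.622,-.172,w],[.622,-.18,w+.04]])) for w in(-.03,0,.03)),key=lambda r:r.fun)
print(b.x,b.fun)
M=models(b.x)
im=np.hstack([cv2.resize(np.dstack([m*255,o*0,o*255]).astype(np.uint8),(360,400)) for m,o in zip(M,O)])
cv2.imwrite("pics/fit.png",im)
# edges: project slicer model from lips/body for both cameras, box, knob check by network
p,q=P[0][0],P[1][0]
sm=silhouettes("slicer",p)[0]["region"]
for r in range(175,265,6):
    c=np.flatnonzero(sm[r]); a=ray(p,c[0]-.5,r,.0755);d=ray(p,c[-1]+.5,r,.0755); print(r,np.round([a[0],a[1],d[1],(a[1]+d[1])/2],4))
C=np.array([.6946,.1908]); 
for n,X in(("knob",(.4243,.1568,.042)),("bayc",(.5433,.2042,.017)),("boxC1",(.5796,.2788,.08)),("boxC2",(.6059,.0734,.08)),("frontL",(.4355,.2574,.068))):
    u=proj(q,X); print(n,"side crop px",np.round((u-[190,130]+.37)*4.6))
E
```

```text
[ 0.62602242 -0.17967963  0.01493053] 0.16173763797508078
175 [ 0.6816 -0.1202 -0.2362 -0.1782]
181 [ 0.6633 -0.12   -0.2359 -0.1779]
187 [ 0.645  -0.1228 -0.2356 -0.1792]
193 [ 0.6267 -0.1226 -0.2352 -0.1789]
199 [ 0.6085 -0.1224 -0.2349 -0.1786]
205 [ 0.5903 -0.1221 -0.2377 -0.1799]
211 [ 0.5722 -0.1219 -0.2343 -0.1781]
217 [ 0.554  -0.1217 -0.234  -0.1778]
223 [ 0.5359 -0.1215 -0.2306 -0.176 ]
229 [ 0.5178 -0.1243 -0.2334 -0.1788]
235 [ 0.4998 -0.124  -0.233  -0.1785]
241 [ 0.4818 -0.1238 -0.2327 -0.1783]
247 [ 0.4637 -0.1387 -0.2203 -0.1795]
253 [ 0.4456 -0.1445 -0.214  -0.1792]
259 [ 0.4277 -0.1472 -0.2137 -0.1805]
knob side crop px [259. 215.]
bayc side crop px [408. 198.]
boxC1 side crop px [459.  87.]
boxC2 side crop px [464. 295.]
frontL side crop px [288. 101.]
```

View pics/fit.png

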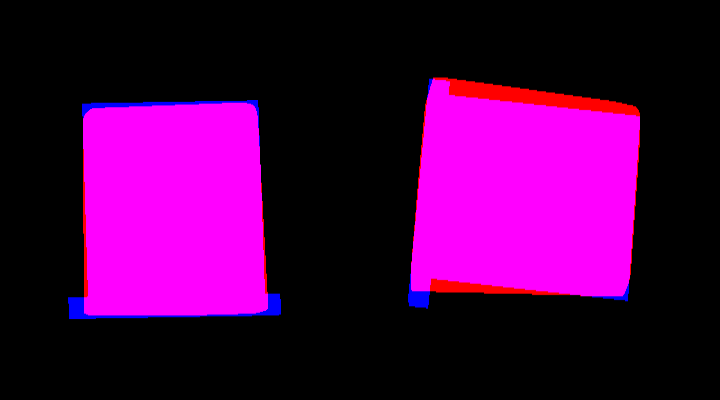

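```bash
cat > go.py <<'E'
import sys,numpy as np
from station import status
from scipy.spatial.transform import Rotation as Ro
def rel(x,y,z,yaw,R=None,p=None):
    o=status.get_obs(); p=np.array(o["ee_pos"]); R=Ro.from_euler("xyz",o["eef_rot"])
    G=Ro.from_euler("xyz",[np.pi,0,yaw]); 
    print("from",np.round(p,4),np.round(o["eef_rot"],4),"shift",np.round(R.inv().apply(np.array([x,y,z])-p)/.5,4),"turn",np.round((R.inv()*G).as_rotvec()/(np.pi/2),4))
for a in sys.argv[1:]: rel(*map(float,a.split(",")))
E
python3 go.py .40,.10,.2,1.571
```

```text
from [0.1713 0.5226 0.2054] [-3.1416 -0.      2.8248] shift [-0.6979 -0.6607  0.0109] turn [-0.     -0.      0.7982]
```

```bash
python3 -m pendant '[-0.08,-0.07,0,0,0,0.09,0.1, -0.16,-0.14,0,0,0,0.18,0.1, -0.23,-0.22,0,0,0,0.27,0.1, -0.3,-0.29,0,0,0,0.36,0.1, -0.38,-0.36,0,0,0,0.45,0.1, -0.45,-0.43,0,0,0,0.54,0.1, -0.52,-0.5,0,0,0,0.63,0.1, -0.6,-0.57,0,0,0,0.72,0.1, -0.66,-0.63,0,0,0,0.798,0.1, -0.698,-0.66,0,0,0,0.798,0.1, -0.698,-0.66,0,0,0,0.798,0.1]' 20; python3 go.py .626,-.179,.14,1.573
```

```text
time_s: 2.65
ee_pos: [0.4014, 0.0978, 0.2055]
eef_rot: [3.141, 0.0, 1.567]
force: [0.4, -0.5, -0.2]
grip_width: 0.0514
grip_force: 0.0
from [0.4014 0.0978 0.2055] [3.1412e+00 3.0000e-04 1.5672e+00] shift [-0.5519  0.4511  0.1313] turn [ 0.0002  0.0002 -0.0037]
```

```bash
python3 -m pendant '[-0.08,0.06,0.02,0,0,0,0.1, -0.15,0.12,0.04,0,0,0,0.1, -0.23,0.18,0.06,0,0,0,0.1, -0.3,0.25,0.08,0,0,0,0.1, -0.38,0.31,0.09,0,0,0,0.1, -0.45,0.37,0.1,0,0,0,0.1, -0.52,0.42,0.12,0,0,-0.004,0.1, -0.552,0.451,0.131,0,0,-0.004,0.1, -0.552,0.451,0.131,0,0,-0.004,0.1, -0.552,0.451,0.131,0,0,-0.004,0.1]' 20
python3 - <<'E'
from h import *
for n,c,s in(("top",(290,150,370,280),4),("side",(220,170,330,290),4)):
    p=vision.camera(n); save("above_"+n,p,c,s)
E
python3 go.py .626,-.179,.074,1.573; cd pics; python3 -c "
import cv2,numpy as np
a=cv2.imread('above_top.png');b=cv2.imread('above_side.png');h=520
print(a.shape,b.shape)
b=cv2.copyMakeBorder(b,0,h-b.shape[0],0,0,0);cv2.imwrite('above.png',np.hstack([a,b]))"
```

```text
time_s: 3.65
ee_pos: [0.6256, -0.1746, 0.1395]
eef_rot: [-3.141, -0.0, 1.578]
force: [-0.4, 0.5, 0.2]
grip_width: 0.0515
grip_force: 0.0
from [ 0.6256 -0.1743  0.1405] [3.1413 0.     1.5787] shift [-0.0094  0.0006  0.1329] turn [ 0.0002 -0.      0.0036]
(520, 320, 3) (480, 440, 3)
```

View pics/above.png

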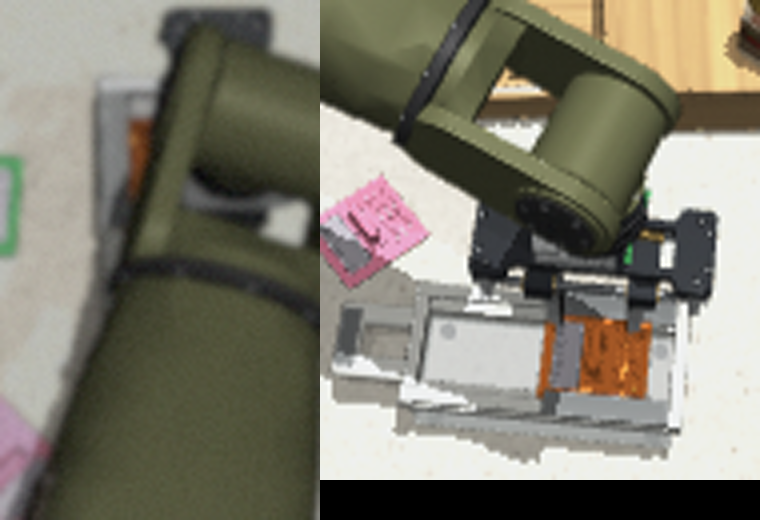

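The side view shows the fingers straddling the tab line above the insert; the wrist hides it in the top view. I'll descend next.

```bash
python3 -m pendant '[-0.01,0,0.03,0,0,0,0.1, -0.01,0,0.06,0,0,0,0.1, -0.01,0,0.08,0,0,0,0.1, -0.01,0,0.1,0,0,0,0.1, -0.01,0,0.1,0,0,0,0.1, -0.01,0,0.1,0,0,0,0.1]' 20; python3 go.py .626,-.179,.0745,1.573
```

```text
time_s: 4.35
ee_pos: [0.6259, -0.1805, 0.0899]
eef_rot: [-3.141, -0.0, 1.578]
force: [0.3, -0.1, -0.4]
grip_width: 0.0519
grip_force: 0.0
from [ 0.6259 -0.1805  0.0899] [-3.1414e+00 -1.0000e-04  1.5776e+00] shift [0.003  0.0003 0.0308] turn [-0.0001 -0.      0.0029]
```

```bash
python3 -m pendant '[0.002,0,0.015,0,0,0.003,0.1, 0.002,0,0.03,0,0,0.003,0.1, 0.002,0,0.03,0,0,0.003,-0.2, 0.002,0,0.03,0,0,0.003,-0.5, 0.002,0,0.03,0,0,0.003,-1, 0.002,0,0.03,0,0,0.003,-1, 0.002,0,0.03,0,0,0.003,-1, 0.002,0,0.03,0,0,0.003,-1, 0.002,0,0.03,0,0,0.003,-1]' 20; python3 go.py .532,-.179,.0745,1.573
```

```text
time_s: 5.25
ee_pos: [0.6259, -0.1796, 0.0751]
eef_rot: [3.141, 0.0, 1.573]
force: [-0.5, -0.5, 0.4]
grip_width: 0.0094
grip_force: 20.0
from [ 0.6259 -0.1796  0.0751] [3.1413e+00 1.0000e-04 1.5729e+00] shift [ 0.0016 -0.1878  0.0012] turn [ 0.0002  0.0001 -0.0001]
```

Gripped: width 9.4 mm, and the tab is 10 mm thick. Next I slide towards -x.

```bash
python3 -m pendant '[0,-0.03,0,0,0,0,-1, 0,-0.06,0,0,0,0,-1, 0,-0.09,0,0,0,0,-1, 0,-0.12,0,0,0,0,-1, 0,-0.15,0,0,0,0,-1, 0,-0.17,0,0,0,0,-1, 0,-0.188,0,0,0,0,-1, 0,-0.188,0,0,0,0,-1, 0,-0.188,0,0,0,0,-1]' 20
python3 - <<'E'
from h import *
p=vision.camera("top"); q=vision.camera("side"); save("slid",q,(200,190,330,300),5)
E
```

```text
time_s: 6.15
ee_pos: [0.532, -0.1798, 0.0751]
eef_rot: [-3.142, 0.0, 1.573]
force: [-0.8, 0.1, 1.5]
grip_width: 0.0102
grip_force: 20.0
```

View pics/slid.png

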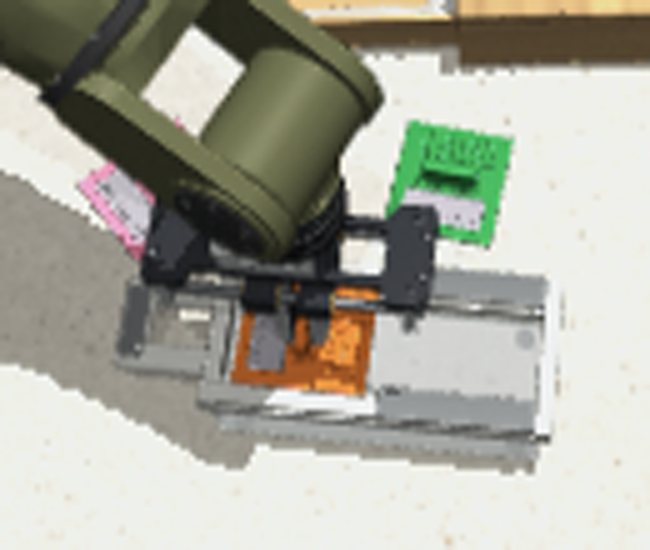

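The insert's rear edge (crop x≈372) is just in front of the lip ends (≈378). I'll go 3 mm further for margin and then lift slowly.

```bash
python3 -m pendant '[0,-0.003,0,0,0,0,-1, 0,-0.006,0,0,0,0,-1, 0,-0.006,0,0,0,0,-1, 0,-0.006,-0.01,0,0,0,-1, 0,-0.006,-0.02,0,0,0,-1, 0,-0.006,-0.03,0,0,0,-1, 0,-0.006,-0.03,0,0,0,-1]' 30; python3 go.py .5215,.2014,.15,1.70
```

```text
time_s: 6.95
ee_pos: [0.5291, -0.1799, 0.0908]
eef_rot: [3.141, 0.0, 1.573]
force: [-0.8, -0.8, -0.7]
grip_width: 0.0101
grip_force: 30.0
from [ 0.5291 -0.1799  0.0908] [3.1406e+00 4.0000e-04 1.5728e+00] shift [ 0.7626 -0.0136 -0.1188] turn [ 0.0006  0.0003 -0.081 ]
```

```bash
python3 -m pendant '[0,-0.002,-0.05,0,0,0,-1, 0.03,-0.004,-0.1,0,0,-0.01,-1, 0.11,-0.005,-0.14,0,0,-0.02,-1, 0.2,-0.006,-0.14,0,0,-0.03,-1, 0.29,-0.008,-0.14,0,0,-0.04,-1, 0.38,-0.01,-0.14,0,0,-0.05,-1, 0.47,-0.011,-0.14,0,0,-0.06,-1, 0.56,-0.012,-0.14,0,0,-0.07,-1, 0.64,-0.013,-0.14,0,0,-0.081,-1, 0.71,-0.0136,-0.14,0,0,-0.081,-1, 0.7626,-0.0136,-0.14,0,0,-0.081,-1, 0.7626,-0.0136,-0.14,0,0,-0.081,-1]'; python3 -m pendant '[0,0,0,0,0,0,-1, 0,0,0,0,0,0,-1]'; python3 go.py .5215,.2014,.055,1.70
python3 - <<'E'
from h import *
a=vision.camera("top"); b=vision.camera("side"); save("ov_a",a,(150,130,290,280),2.8); save("ov_b",b,(215,120,355,270),2.8)
x,y=cv2.imread("pics/ov_a.png"),cv2.imread("pics/ov_b.png"); cv2.imwrite("pics/over.png",np.hstack([x,y]))
E
```

```text
time_s: 8.15
ee_pos: [0.5207, 0.2041, 0.1597]
eef_rot: [-3.141, -0.0, 1.703]
force: [-0.2, -0.9, -0.8]
grip_width: 0.0099
grip_force: 30.0
time_s: 8.35
ee_pos: [0.5213, 0.2007, 0.1599]
eef_rot: [-3.141, 0.0, 1.699]
force: [0.6, -0.6, -0.9]
grip_width: 0.0097
grip_force: 30.0
from [0.5213 0.2007 0.1599] [-3.1413e+00  2.0000e-04  1.6993e+00] shift [0.0014 0.0007 0.2097] turn [-0.0002  0.0001 -0.0004]
```

View pics/over.png

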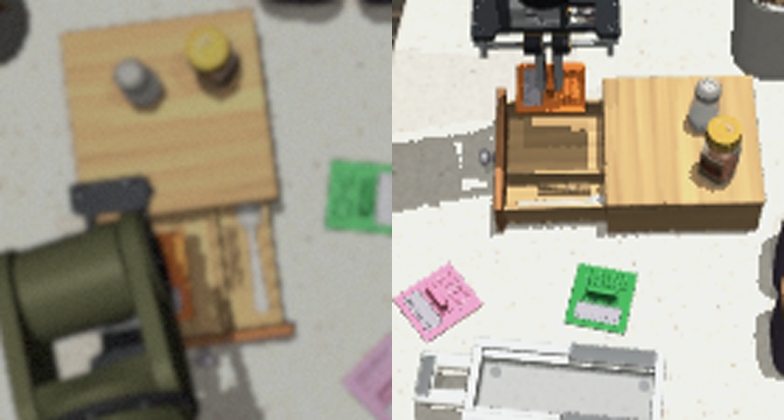

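The insert hangs level over the front part of the bay (side view, crop about 517–585 × 65–112), and the jars are clear. I'll lower it to just above the drawer rim and check the projection numerically.

```bash
python3 -m pendant '[0.001,0,0.04,0,0,0,-1, 0.001,0,0.08,0,0,0,-1, 0.001,0,0.12,0,0,0,-1, 0.001,0,0.15,0,0,0,-1, 0.001,0,0.15,0,0,0,-1, 0.001,0,0.15,0,0,0,-1]'
python3 - <<'E'
from h import *
o=status.get_obs(); print(o["ee_pos"],o["eef_rot"])
b=vision.camera("side"); save("low",b,(235,135,315,215),7)
E
```

```text
time_s: 9.05
ee_pos: [0.5215, 0.2016, 0.0855]
eef_rot: [3.141, -0.0, 1.699]
force: [-1.2, -0.1, 0.0]
grip_width: 0.0097
grip_force: 30.0
[0.52147756 0.20161213 0.08549237] [ 3.14132128e+00 -5.95639074e-05  1.69936506e+00]
```

View pics/low.png

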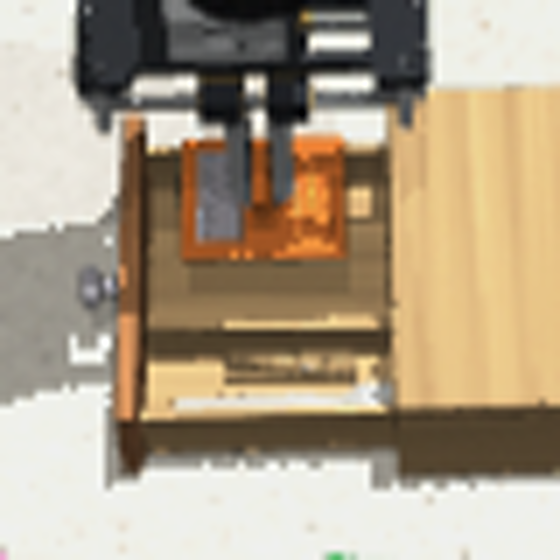

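The insert has margin on all sides: the front is at 145, the box edge at 390 and the insert at 182–347. Allowing for the remaining drop, the side gaps come out at about 11–15 mm. I'll lower it to TCP z≈0.027.

```bash
python3 -m pendant '[0,0,0.03,0,0,0,-1, 0,0,0.06,0,0,0,-1, 0,0,0.085,0,0,0,-1, 0,0,0.1,0,0,0,-1, 0,0,0.108,0,0,0,-1, 0,0,0.113,0,0,0,-1, 0,0,0.115,0,0,0,-1, 0,0,0.115,0,0,0,-1]'
```

```text
time_s: 9.9
ee_pos: [0.5214, 0.2021, 0.0277]
eef_rot: [3.141, -0.0, 1.7]
force: [1.2, 0.6, -1.2]
grip_width: 0.0099
grip_force: 30.0
```

```bash
python3 -m pendant '[0,0,0.002,0,0,0,-1, 0,0,0.004,0,0,0,-1, 0,0,0.004,0,0,0,-1]'
```

```text
time_s: 10.2
ee_pos: [0.5217, 0.2021, 0.0261]
eef_rot: [3.14, -0.0, 1.7]
force: [-0.0, -1.5, 4.6]
grip_width: 0.0094
grip_force: 30.0
```

Touchdown (4.6 N upward). Release and rise.

```bash
python3 -m pendant '[0,0,0.002,0,0,0,-0.6, 0,0,0.002,0,0,0,-0.4, 0,0,0.002,0,0,0,-0.4, 0,0,0.002,0,0,0,-0.4, 0,0,-0.04,0,0,0,-0.4, 0,0,-0.09,0,0,0,-0.4, 0,0,-0.16,0,0,0,-0.4, 0,0,-0.24,0,0,0,-0.4, 0,0,-0.3,0,0,0,-0.4, 0,0,-0.3,0,0,0,-0.4]'
python3 - <<'E'
from h import *
b=vision.camera("side"); save("placed",b,(235,135,315,215),7)
E
python3 go.py .38,.151,.16,1.70
```

```text
time_s: 11.2
ee_pos: [0.5227, 0.2025, 0.1798]
eef_rot: [3.135, -0.001, 1.7]
force: [1.3, -0.3, -0.1]
grip_width: 0.0282
grip_force: 0.0
from [0.5218 0.2022 0.1771] [ 3.1382e+00 -6.0000e-04  1.7001e+00] shift [-0.065  -0.2946  0.0332] turn [ 0.0022 -0.0004  0.0001]
```

View pics/placed.png

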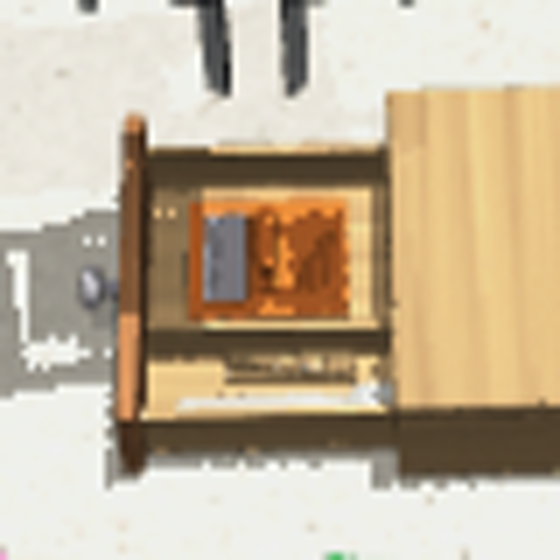

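The insert lies flat, tab up, with margins inside the bay. Next I move in front of the knob with the fingers shut.

```bash
python3 -m pendant '[-0.02,-0.09,0,0,0,0,-0.6, -0.04,-0.18,0,0,0,0,-1, -0.06,-0.26,0,0,0,0,-1, -0.065,-0.31,0.03,0,0,0,-1, -0.065,-0.31,0.12,0,0,0,-1, -0.065,-0.31,0.2,0,0,0,-1, -0.065,-0.31,0.26,0,0,0,-1, -0.065,-0.31,0.295,0,0,0,-1, -0.065,-0.31,0.295,0,0,0,-1, -0.065,-0.31,0.295,0,0,0,-1]' 10; python3 go.py .53,.170,.03,1.7
```

```text
time_s: 12.25
ee_pos: [0.3713, 0.1497, 0.0278]
eef_rot: [-3.14, 0.0, 1.7]
force: [0.3, -0.1, 0.2]
grip_width: 0.0004
grip_force: 0.0
from [0.3713 0.1497 0.0278] [-3.1402e+00  2.0000e-04  1.7001e+00] shift [-0.0007  0.32   -0.0049] turn [-0.0009  0.0002  0.0001]
```

```bash
python3 -m pendant '[0,0.03,0,0,0,0,-1, 0,0.055,0,0,0,0,-1, 0,0.07,0,0,0,0,-1, 0,0.08,0,0,0,0,-1, 0,0.09,0,0,0,0,-1, 0,0.1,0,0,0,0,-1, 0,0.115,0,0,0,0,-1, 0,0.13,0,0,0,0,-1, 0,0.145,0,0,0,0,-1, 0,0.16,0,0,0,0,-1, 0,0.175,0,0,0,0,-1, 0,0.185,0,0,0,0,-1]'; python3 go.py .53,.170,.03,1.7
```

```text
time_s: 13.45
ee_pos: [0.4641, 0.1618, 0.0279]
eef_rot: [3.142, -0.0, 1.7]
force: [-2.1, -0.5, 1.9]
grip_width: 0.0003
grip_force: 0.9
from [0.4641 0.1618 0.0279] [ 3.1416 -0.      1.7   ] shift [-0.0008  0.1329 -0.0043] turn [ 0. -0.  0.]
```

```bash
python3 -m pendant '[0,0.012,0,0,0,0,-1, 0,0.027,0,0,0,0,-1, 0,0.042,0,0,0,0,-1, 0,0.057,0,0,0,0,-1, 0,0.072,0,0,0,0,-1, 0,0.087,0,0,0,0,-1, 0,0.1,0,0,0,0,-1, 0,0.112,0,0,0,0,-1, 0,0.122,0,0,0,0,-1, 0,0.13,0,0,0,0,-1, 0,0.135,0,0,0,0,-1, 0,0.14,0,0,0,0,-1]'; python3 -m pendant '[0,0.004,0,0,0,0,-1, 0,0.008,0,0,0,0,-1, 0,0.008,0,0,0,0,-1]'
```

```text
time_s: 14.65
ee_pos: [0.5329, 0.1707, 0.0279]
eef_rot: [-3.142, 0.0, 1.7]
force: [-0.9, 1.2, -0.7]
grip_width: 0.0005
grip_force: 0.8
time_s: 14.95
ee_pos: [0.5371, 0.1713, 0.028]
eef_rot: [3.141, 0.0, 1.7]
force: [-0.1, -0.7, -0.2]
grip_width: 0.0005
grip_force: 0.0
```

```bash
for i in 1 2; do python3 -m pendant '[0,0.004,0,0,0,0,-1, 0,0.008,0,0,0,0,-1, 0,0.008,0,0,0,0,-1]' | egrep 'pos|^force'; done
```

```text
ee_pos: [0.5411, 0.1718, 0.028]
force: [-1.1, -0.6, 0.4]
ee_pos: [0.545, 0.1724, 0.028]
force: [0.1, -0.2, -0.0]
```

```bash
python3 -m pendant '[0,0.003,0,0,0,0,-1, 0,0.006,0,0,0,0,-1, 0,0.006,0,0,0,0,-1]' | egrep 'pos|^force'
python3 - <<'E'
from h import *
b=vision.camera("side"); a=vision.camera("top"); save("s_b",b,(225,120,365,220),4); save("s_a",a,(150,120,290,280),2.5)
x,y=cv2.imread("pics/s_a.png"),cv2.imread("pics/s_b.png"); cv2.imwrite("pics/shut.png",y)
E
```

```text
ee_pos: [0.5479, 0.1727, 0.0279]
force: [-0.5, -0.0, -0.7]
```

View pics/shut.png

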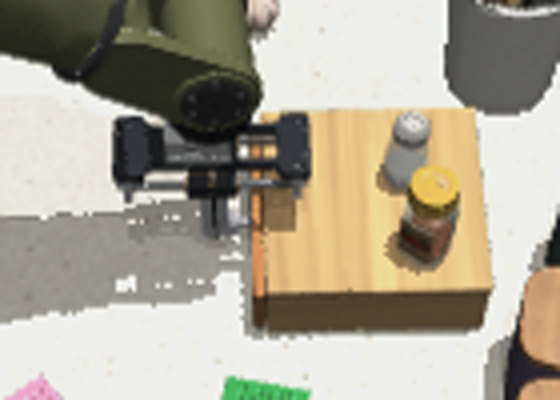

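The drawer looks shut or nearly so (front at 252–268, against the box). I'll push on until the force rises.

```bash
for i in 1 2 3; do python3 -m pendant '[0,0.002,0,0,0,0,-1, 0,0.004,0,0,0,0,-1, 0,0.004,0,0,0,0,-1]' | egrep 'pos|^force'; done
```

```text
ee_pos: [0.5488, 0.1728, 0.0279]
force: [-9.7, -2.0, 7.3]
ee_pos: [0.5487, 0.1728, 0.0279]
force: [-25.3, -5.3, 17.7]
ee_pos: [0.5487, 0.1728, 0.0279]
force: [-42.3, -7.0, 30.5]
```

It is hard against the stop at 0.5487. Now I back off and clear away.

```bash
python3 -m pendant '[0,-0.012,0,0,0,0,-1, 0,-0.04,0,0,0,0,-1, 0,-0.1,0,0,0,0,-1, 0,-0.16,0,0,0,0,-1, 0,-0.22,-0.03,0,0,0,-1, 0,-0.26,-0.1,0,0,0,-1, 0,-0.26,-0.18,0,0,0,-1, 0,-0.26,-0.25,0,0,0,-1, 0,-0.26,-0.25,0,0,0,-1, 0,-0.26,-0.25,0,0,0,-1, 0,-0.26,-0.25,0,0,0,-1]' | egrep 'time|pos|^force'
python3 - <<'E'
from h import *
b=vision.camera("side"); save("end",b,(225,120,365,220),4)
E
```

```text
time_s: 17.95
ee_pos: [0.4243, 0.1565, 0.1518]
force: [-0.1, 0.5, -0.1]
```

View pics/end.png

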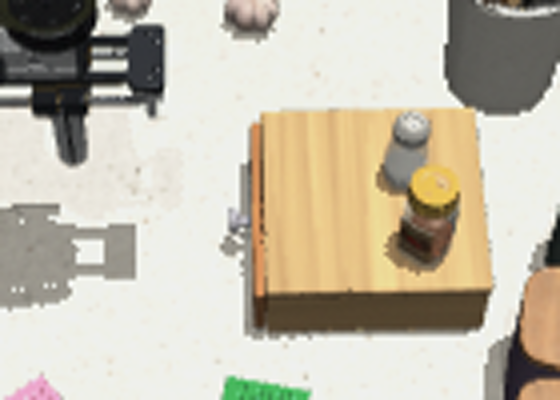

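The drawer is shut (front at crop x 252–268 against the box), the jars are standing, and the arm is clear.

```bash
python3 -c "
from station import order
print(order.hand_in())"
```

```text
the job is handed in; nothing more can be done
None
```

I slid the orange insert to the slot's open end, lifted it out, lowered it flat and tab up into the wide bay, pushed the drawer shut against its stop, and handed the job in at about 18 s; no verdict was returned.

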